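Hang the brass napkin ring on the holder

TASK

Take the loose bar by its square wooden handle, thread it through the brass napkin ring and lift the ring with it, without the gripper touching the ring. Carry the ring on the bar to the wire holder and lay the bar in both forks, so that the ring hangs freely between them and the handle and the end knob stay outside; let go. Leave the blue napkin ring standing where it is.

Things in the scene. Friction and masses are not known exactly. Their poses are not given: they have to be found in the camera images.
- bar_handle (a point): Loose bar, 209 mm long, 70 g, lying level. Point: centre of its handle, on the bar's axis, 12 mm above the worktop. +x runs along the bar to the knob. Measured along x: pale wooden handle, 24 x 24 mm square, -25 to 25 mm (grasp across y); steel rod, 12 mm diameter, 25 to 172 mm; round wooden knob, 24 mm diameter, 172 to 184 mm. Centre of mass at about 70 mm.
- brass_ring_center (a point): Brass-coloured napkin ring: a short open tube standing on a small flat foot, its bore level. Outside diameter 60 mm, bore diameter 52 mm, 32 mm long, 45 g. Point: centre of the bore, 31 mm above the worktop; x is the axis of the bore (same from either side), z up.
- blue_ring_center (a point): Blue napkin ring of the same shape and size, standing likewise; this point is the centre of its bore. A bystander; it may stand where the brass one stood in another run.
- holder: Fixed holder: dark wooden foot 150 x 100 x 14 mm with two Y-shaped dark wire forks at x = -50 and +50 mm, V mouths upward, 42 mm wide, tips 111 mm up. Origin: centre of the foot's underside, on the worktop; x from fork to fork, z up. The rod rests in the Vs with its axis 94 mm up, over y = 0; handle centre at x = -100 or +100 mm, either way round.
Mind the look-alikes: they are no part of the job. Of the things that look like the part that bears brass_ring_center, take the one that is nearest to the robot's base at the start.

How it is judged:
On the way:
1. the brass ring is carried on the bar, lifted at least 50 mm, with the gripper not touching the ring (height (world z) of brass_ring_center above 0.081 m and x of brass_ring_center in the frame of bar_handle between 0.04 and 0.16 m and y of brass_ring_center in the frame of bar_handle between -0.026 and 0.026 m and z of brass_ring_center in the frame of bar_handle between -0.026 and 0.026 m and contact force between brass_ring and the fingers below 0.1 N), for 0.2 s.
At the end, for the whole second after the job is handed in: The bar rests in both forks (within 0.14 rad and 12 mm, handle centre 78 to 122 mm from the holder's middle at either end); the brass ring hangs on it between the forks (within 38 mm of the middle, centre 60 to 88 mm up), both at rest; the blue ring stands upright within 20 mm of its start (x of brass_ring_center in the frame of bar_handle between 0.04 and 0.16 m and y of brass_ring_center in the frame of bar_handle between -0.026 and 0.026 m and z of brass_ring_center in the frame of bar_handle between -0.026 and 0.026 m and x of brass_ring_center in the frame of holder between -0.038 and 0.038 m and z of brass_ring_center in the frame of holder between 0.06 and 0.088 m and angle between the x axis of bar_handle and the x axis of holder, either way round below 0.14 rad and y of bar_handle in the frame of holder between -0.012 and 0.012 m and z of bar_handle in the frame of holder between 0.082 and 0.106 m and (x of bar_handle in the frame of holder between -0.122 and -0.078 m or x of bar_handle in the frame of holder between 0.078 and 0.122 m) and linear speed of bar below 0.03 m/s and linear speed of brass_ring below 0.05 m/s and distance of blue_ring_center from where it was at the start of the episode below 0.02 m and angle between blue_ring_center's own z axis and vertical below 0.15 rad); the robot touches nothing.
It fails at once if the gripper takes hold of or pushes the brass ring (over 2 N) (contact force between brass_ring and the fingers above 2 N).
It fails at once if the blue ring is moved more than 20 mm or tipped (distance of blue_ring_center from where it was at the start of the episode above 0.02 m or angle between blue_ring_center's own z axis and vertical above 0.3 rad).
It also fails if it takes over 54 s, if anything falls off the work surface, if the arm or the gripper's body presses on something with over 40 N, if the wrist force passes 120 N, or if a joint passes its speed limit or range.

ROBOT

A 7-joint arm with a two-finger parallel gripper is mounted at the origin on the work surface; the furniture and walls round the work are solid. World frame = base frame: x ahead of the robot, y to its left, z up, the work surface at z = 0. Lengths are in m, angles in rad, forces in N, time in s.
With the tool pointing down it reaches from about 0.4 to 0.85 m from the base axis. Payload 4.5 kg.
Tool frame: the origin (TCP) lies midway between the tips of the shut fingers; the grasp point (between the pads) lies 19 mm behind it; z points along the fingers, y is the line along which they close (so a half turn about z gives the same grasp; the last joint's range is limited). The gripper opens to 88 mm and grips with 3 to 60 N. Pads are 18 mm wide; open, the fingers measure 123 mm over their backs; the gripper's body (75 mm by 187 mm) begins 45 mm behind the grasp point.
Start: joints at [-1.281, 0.689, -0.195, 1.565, 0.157, 0.902, -0.215], TCP at [0.158, 0.605, 0.239] pointing down, gripper open.
Joint ranges: [-3.01, 3.01], [-0.46, 2.08], [-1.47, 1.51], [0.13, 2.56], [-1, 4.14], [0.04, 2.09], [-2.66, 2.66]. Speed limits (rad/s): [2.57, 2.57, 3.14, 3.14, 3.14, 3.14, 3.14].

INTERFACE

Orientations are given as a unit quaternion [x, y, z, w].
In Python, from plant import get_state, viewer, workorder gives the robot as it stands. The module is installed in compiled form; this text tells all that it offers.
- The arm moves only by the tool step_arm, never from a script. Its argument "motion" is a list of rows, each an object of numbers: "wx", "wy", "wz": the turn, a rotation vector about the tool's x, y, z each as a share of 180 degrees, from -1 to 1; "dx", "dy", "dz": the shift along the tool's x, y, z each as a share of 8 cm, from -1 to 1; "claw": the finger opening in mm, from 0 to 88.1. A call has 1 to 8 rows; each row is the pose to reach, as a shift and turn from the pose commanded when the call began, along the tool's axes at that moment, turning the shorter way round; what a row does not reach only later rows make up. A row lasts 1/10 s, in which the tool goes at most 50 mm and 8.59 degrees, less where a joint would pass 70% of its speed; a pose out of reach is approached as far as the arm can. A call with a number of a shift or a turn outside -1 to 1 is refused whole. A call with a gripper value outside its range is refused whole. The fingers move at their own pace and stop on an object; "force" is the grip in N (left out, the last holds). Time passes only in rows, so rows that repeat a pose let the fingers close. It gives the time, the measured TCP pose, the force, the opening and the grip force at its end, in the units of the state.
- get_state(): the state, without advancing time (a new reading comes with each control period).
- viewer.snapshot(name): name is "scene" or "top"; returns (picture, depth): 384x512x3 uint8, red, green, blue; 384x512 float32, m along the optical axis (not along the pixel's ray), 0 where there is no reading.
- viewer.calibration(name): a dict with "vfov" (degrees; the focal length in pixels is half the picture's height over the tangent of half this angle, whatever the lens; pixels are square), "cx", "cy" (the principal point, pixels), "extrinsics" (4x4, takes a point from camera to world coordinates). Camera axes: x right, y down, z forward; pixel columns grow to the right and rows downward; lengths in m; the calibration is good to about 2 mm. A picture is of the moment at which its call begins. calibration takes no time and is no camera call.
- workorder.finish_job(): hands the job in; it is judged then, once.
The state is a dict: "clock": time; "q": joint angles; "qd": joint speeds; "joint_torque": joint torques, N m; "tool_pos": TCP position; "eef_rot": TCP orientation; "contact_force": force on the tool from outside, world axes, zero at the start; "moment": the same for the moment, N m; "opening": opening from 0.0 (shut) to 1.0 (fully open); "finger_force": force on a finger pad.
Only numpy, scipy, OpenCV 4.12 (cv2) and the standard library are available. Lean on these libraries where they do the work, as an engineer would, in place of code of your own. Each camera call takes 0.05 s, during which the arm holds its last target. There are 200 camera calls.

## Working session

There is one attempt and no reset: what is moved stays moved. The work goes in short steps, Python scripts to look and compute and a tool call to move; the robot and the scene stay as the last step left them, time stands still between calls to the robot, and variables do not carry over. Pictures are saved under pics/ and viewed, at most 10 in all, crops included, and the job is handed in when it is done.

Besides the shell and the picture viewer there is one more tool, called as a command line: name --argument value ..., lists and objects as JSON in quotes. step_arm: Moves the arm, as the interface text tells. Shift numbers are shares of 8 cm and turn numbers shares of 180 degrees, none past 1 either way. Its arguments: {"type":"object","properties":{"motion":{"type":"array","items":{"type":"object","properties":{"wx":{"type":"number","minimum":-1,"maximum":1},"wy":{"type":"number","minimum":-1,"maximum":1},"wz":{"type":"number","minimum":-1,"maximum":1},"dx":{"type":"number","minimum":-1,"maximum":1},"dy":{"type":"number","minimum":-1,"maximum":1},"dz":{"type":"number","minimum":-1,"maximum":1},"claw":{"type":"number"}}}},"force":{"type":"number"}},"required":["motion"]}

```bash
mkdir -p pics
cat > h.py <<'E'
import numpy as np, cv2
from plant import get_state, viewer, workorder
def K(n):
    c=viewer.calibration(n); f=192/np.tan(np.radians(c["vfov"])/2); return f,c["cx"],c["cy"],np.array(c["extrinsics"])
def snap(n,tag):
    p,d=viewer.snapshot(n); cv2.imwrite(f"pics/{tag}.png",p[:,:,::-1]); np.save(f"/tmp/{tag}.npy",d); np.save(f"/tmp/{tag}_c.npy",p); return p,d
def ray(n,u,v,z):
    f,cx,cy,T=K(n); d=T[:3,:3]@np.array([(u-cx)/f,(v-cy)/f,1]); o=T[:3,3]; return o+d*(z-o[2])/d[2]
def proj(n,P):
    f,cx,cy,T=K(n); q=T[:3,:3].T@(np.array(P)-T[:3,3]); return f*q[0]/q[2]+cx,f*q[1]/q[2]+cy
def cloud(n,d):
    f,cx,cy,T=K(n); v,u=np.mgrid[:384,:512]; X=np.stack([(u-cx)/f*d,(v-cy)/f*d,d],-1); return X@T[:3,:3].T+T[:3,3]
E
python3 - <<'E'
from h import *
np.set_printoptions(precision=4,suppress=True)
for n in("scene","top"):
    snap(n,n+"0"); print(n,K(n))
print(get_state())
E
```

```text
scene (np.float64(425.32437350975863), 254.96925553945826, 190.0278700290269, array([[ 0.6344, -0.5908,  0.4985,  0.0333],
       [-0.773 , -0.478 ,  0.4172, -0.428 ],
       [-0.0082, -0.65  , -0.7599,  0.821 ],
       [ 0.    ,  0.    ,  0.    ,  1.    ]]))
top (np.float64(393.52523289782937), 253.07541160264213, 190.21134925959905, array([[-0.0145, -0.9877,  0.1556,  0.4218],
       [-0.9999,  0.0143, -0.0022,  0.0231],
       [-0.    , -0.1556, -0.9878,  0.964 ],
       [ 0.    ,  0.    ,  0.    ,  1.    ]]))
{'clock': 0.1, 'q': array([-1.2812,  0.6899, -0.1945,  1.5662,  0.1573,  0.9025, -0.2151]), 'qd': array([ 0.001 , -0.003 , -0.0001, -0.0024,  0.0012, -0.    , -0.0007]), 'joint_torque': array([ -0.0031, -52.8503,  -1.2714, -15.3838,  -0.0525,   0.002 ,
         0.    ]), 'tool_pos': array([0.1581, 0.6041, 0.238 ]), 'eef_rot': array([ 0.1275,  0.9918, -0.0008, -0.    ]), 'contact_force': array([ 0.7422, -0.3972, -0.1558]), 'moment': array([-0.0522, -0.0309,  0.0074]), 'finger_force': 0.0, 'opening': 1.00093867731808}
```

View pics/scene0.png

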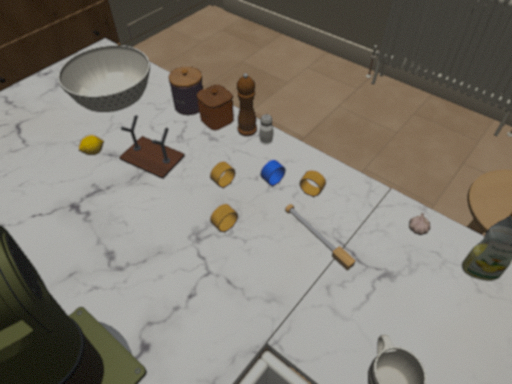

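View pics/top0.png

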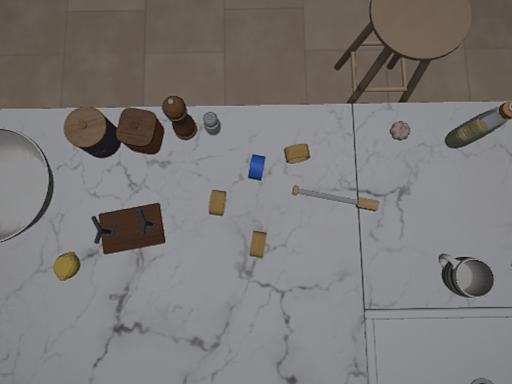

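The scene view shows three brass rings at about (223,174), (225,217) and (313,183), with the blue ring at (273,173). The bar runs from its knob at (290,209) to its handle at (343,257), and the holder is at (152,155). In the top view the brass rings are at (217,203), (259,244) and (297,153). I'll measure them all.

Run:
```python
from h import *
np.set_printoptions(precision=4,suppress=True)
p=np.load('/tmp/top0_c.npy'); d=np.load('/tmp/top0.npy'); W=cloud("top",d)
hsv=cv2.cvtColor(p,cv2.COLOR_RGB2HSV)
for n,u,v in(("A",217,203),("B",259,244),("C",297,153),("blue",257,167),("knob",295,190),("handle",368,204),("holder",132,229)):
    print(n,hsv[v,u],"W",W[v,u],"ray .06",ray("top",u,v,.06))
def comps(m,lab):
    k,l,s,c=cv2.connectedComponentsWithStats(m.astype(np.uint8))
    for i in range(1,k):
        if s[i,4]<40: continue
        pts=W[(l==i)]; z=pts[:,2]; t=pts[z>z.max()-.012]
        xy=pts[:,:2]
        r=cv2.minAreaRect((t[:,:2]*1000).astype(np.float32))
        print(lab,c[i],s[i,4],"z",z.min(),z.max(),"top slab rect mm",r)
comps((hsv[...,0]>8)&(hsv[...,0]<28)&(hsv[...,1]>90)&(hsv[...,2]>80)&(W[...,0]<.95)&(W[...,2]<.12)&(W[...,2]>0.003),"orange")
comps((hsv[...,0]>105)&(hsv[...,0]<130)&(hsv[...,1]>150)&(W[...,2]>0.003),"blue")
big=[cv2.resize(np.load(f'/tmp/{n}0_c.npy')[a:b,c:e,::-1],None,fx=4,fy=4,interpolation=3) for n,a,b,c,e in(("top",130,270,190,390),)]
cv2.imwrite('pics/crop0.png',big[0])
```

```text
A [ 19 125 124] W [0.5358 0.1051 0.0575] ray .06 [0.5355 0.1049 0.06  ]
B [ 19 122 119] W [0.4401 0.0093 0.0593] ray .06 [0.4401 0.0093 0.06  ]
C [ 19 122 121] W [ 0.6524 -0.0843  0.0569] ray .06 [ 0.6517 -0.0839  0.06  ]
blue [110 167 156] W [0.6195 0.011  0.0589] ray .06 [0.6193 0.011  0.06  ]
knob [ 16  91 132] W [ 0.5694 -0.0807  0.0214] ray .06 [ 0.5633 -0.0765  0.06  ]
handle [ 17  90 130] W [ 0.5325 -0.2553  0.0227] ray .06 [ 0.5281 -0.2443  0.06  ]
holder [ 10 122  65] W [0.4813 0.3142 0.012 ] ray .06 [0.4783 0.2995 0.06  ]
orange [ 97.746  114.0159] 63 z 0.10595313957420371 0.1151259180824602 top slab rect mm ((735.9424438476562, 371.108154296875), (58.11293029785156, 14.704302787780762), 51.835601806640625)
orange [ 90.4242 140.3182] 66 z 0.10557525952169078 0.11373616302697243 top slab rect mm ((678.1119384765625, 386.3225402832031), (29.28413200378418, 84.45807647705078), 22.416868209838867)
orange [147.4  131.86] 50 z 0.08666974882016887 0.09370038720682272 top slab rect mm ((698.443359375, 264.60638427734375), (27.042705535888672, 14.548417091369629), 71.2386245727539)

[... 445 characters left out ...]
86911821878 top slab rect mm ((533.649169921875, -253.96835327148438), (45.51534652709961, 21.69272232055664), 79.06734466552734)
orange [257.6459 243.9639] 305 z 0.03972362620991032 0.0626493869007555 top slab rect mm ((441.0881042480469, 12.194781303405762), (29.24684715270996, 44.60409164428711), 79.60717010498047)
orange [ 65.1469 265.5961] 463 z 0.029429610980223675 0.05817573165491663 top slab rect mm ((396.4764404296875, 457.71453857421875), (38.85810470581055, 41.72884750366211), 82.54359436035156)
blue [256.139  166.6915] 295 z 0.03563326315116422 0.0628317743390775 top slab rect mm ((624.5767211914062, 12.463044166564941), (30.016681671142578, 42.62028884887695), 78.62975311279297)
```

View pics/crop0.png

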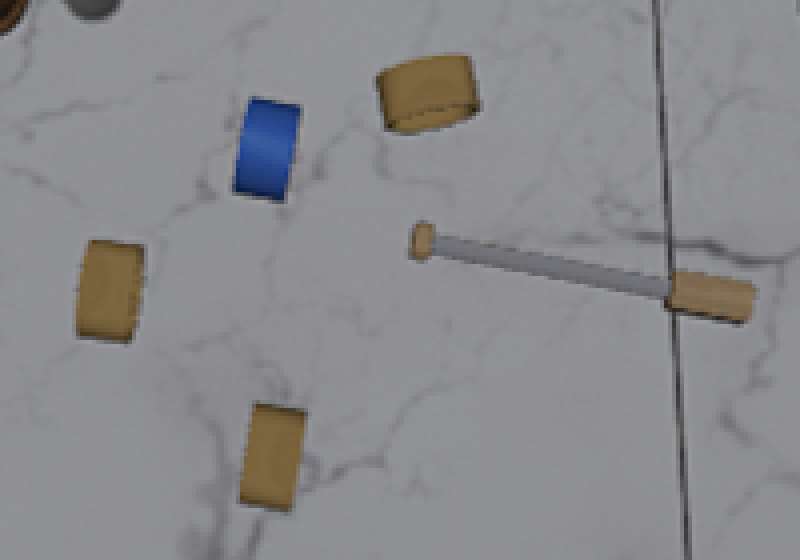

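The three brass rings by distance from the base are B, top view (259,244), at (0.441,0.012), 0.44 m; A, (217,203), 0.55 m; and C, (297,153), 0.66 m. B is nearest, so it is the one to take, and the crop confirms it is a brass ring with its bore roughly parallel to the bar. Next I'll measure the holder and plan the approach.

```bash
cat >> h.py <<'E'
from scipy.spatial.transform import Rotation as Ro
def down(yaw): # tool x at yaw (deg), z down
    c,s=np.cos(np.radians(yaw)),np.sin(np.radians(yaw)); return Ro.from_matrix(np.array([[c,s,0],[s,-c,0],[0,0,-1.]]))
def share(P0,R0,P1,R1):
    return np.round(np.r_[R0.inv().apply(np.array(P1)-P0)/.08,(R0.inv()*R1).as_rotvec()/np.pi],3)
def now():
    s=get_state(); return s["tool_pos"],Ro.from_quat(s["eef_rot"])
E
python3 - <<'E'
from h import *
np.set_printoptions(precision=4,suppress=True)
for n,(a,b,c,e) in(("top",(200,260,85,175)),("scene",(110,180,110,190))):
    p=np.load(f'/tmp/{n}0_c.npy'); d=np.load(f'/tmp/{n}0.npy'); W=cloud(n,d); hsv=cv2.cvtColor(p,cv2.COLOR_RGB2HSV)
    M=np.zeros((384,512),bool); M[a:b,c:e]=1; M&=(hsv[...,2]<110)&(W[...,0]>.35)
    foot=W[M&(W[...,2]>.008)&(W[...,2]<.02)]
    print(n,len(foot),cv2.minAreaRect((foot[:,:2]*1000).astype(np.float32)))
    f=W[M&(W[...,2]>.06)&(W[...,2]<.125)]
    cr,lab,cen=cv2.kmeans(f[:,:2].astype(np.float32),2,None,(3,50,1e-5),5,cv2.KMEANS_PP_CENTERS)
    for i in(0,1):
        g=f[lab[:,0]==i]; print(len(g),g.mean(0),g.min(0),g.max(0))
P0,R0=now(); print(P0,R0.as_matrix()[:,0])
wps=[(P0,None,165.3),((.20,.53,.24),0,121.9),((.25,.46,.24),0,78.5),((.31,.39,.24),0,78.5),((.38,.32,.24),0,78.5),((.44,.25,.24),0,78.5),((.48,.18,.24),0,78.5),((.50,.105,.24),0,78.5),((.51,.03,.24),0,78.5),((.515,-.045,.24),0,78.5),((.52,-.12,.24),0,78.5),((.525,-.19,.20),0,78.5),((.5335,-.254,.14),0,78.5)]
for A,B in zip(wps,wps[1:]): print(B[0],share(np.array(A[0]),down(A[2]),np.array(B[0]),down(B[2])))
E
```

```text
top 2316 ((483.7049865722656, 316.16064453125), (99.99125671386719, 150.22329711914062), 9.978206634521484)
138 [0.4931 0.266  0.0961] [0.4622 0.2581 0.0622] [0.5211 0.2755 0.1108]
149 [0.4762 0.364  0.0953] [0.4463 0.3557 0.0602] [0.5049 0.3726 0.1114]
scene 1303 ((556.9669189453125, 325.20989990234375), (251.68258666992188, 148.83621215820312), 9.393475532531738)
113 [0.4923 0.2631 0.0905] [0.4625 0.2548 0.0607] [0.52   0.2721 0.1106]
96 [0.4778 0.3617 0.0891] [0.4477 0.3542 0.0604] [0.5062 0.3695 0.1076]
[0.1581 0.6041 0.238 ] [-0.9675  0.253  -0.0001]
(0.2, 0.53, 0.24) [-0.742 -0.763 -0.025  0.     0.     0.241]
(0.25, 0.46, 0.24) [-1.073  0.068  0.     0.     0.     0.241]
(0.31, 0.39, 0.24) [-0.708  0.909  0.     0.     0.     0.   ]
(0.38, 0.32, 0.24) [-0.683  1.032  0.     0.     0.     0.   ]
(0.44, 0.25, 0.24) [-0.708  0.909  0.     0.     0.     0.   ]
(0.48, 0.18, 0.24) [-0.758  0.664  0.     0.     0.     0.   ]
(0.5, 0.105, 0.24) [-0.869  0.432  0.     0.     0.     0.   ]
(0.51, 0.03, 0.24) [-0.894  0.309  0.     0.     0.     0.   ]
(0.515, -0.045, 0.24) [-0.906  0.248  0.     0.     0.     0.   ]
(0.52, -0.12, 0.24) [-0.906  0.248  0.     0.     0.     0.   ]
(0.525, -0.19, 0.2) [-0.845  0.236  0.5    0.     0.     0.   ]
(0.5335, -0.254, 0.14) [-0.763  0.264  0.75   0.     0.     0.   ]
```

The holder's centre is at (0.484,0.315) with its axis at about 100°. I'll set off toward the bar.

step_arm --motion '[{"dx":-0.74,"dy":-0.76,"wz":0.241},{"dx":-0.74,"dy":-0.76,"wz":0.241},{"dx":-0.74,"dy":-0.76,"wz":0.241},{"dx":-0.74,"dy":-0.76,"wz":0.241},{"dx":-0.74,"dy":-0.76,"wz":0.241},{"dx":-0.74,"dy":-0.76,"wz":0.241}]'

```text
$.motion[0]: bad value
```

step_arm --motion '[{"dx":-0.74,"dy":-0.76,"dz":0,"wx":0,"wy":0,"wz":0.241,"claw":88},{"dx":-0.74,"dy":-0.76,"dz":0,"wx":0,"wy":0,"wz":0.241,"claw":88},{"dx":-0.74,"dy":-0.76,"dz":0,"wx":0,"wy":0,"wz":0.241,"claw":88},{"dx":-0.74,"dy":-0.76,"dz":0,"wx":0,"wy":0,"wz":0.241,"claw":88},{"dx":-0.74,"dy":-0.76,"dz":0,"wx":0,"wy":0,"wz":0.241,"claw":88},{"dx":-0.74,"dy":-0.76,"dz":0,"wx":0,"wy":0,"wz":0.241,"claw":88}]'

```text
clock: 0.7
tool_pos: [0.1999, 0.5306, 0.2385]
eef_rot: [0.485, 0.874, -0.0, 0.0]
contact_force: [-0.4, 0.4, 0.1]
opening: 0.996
finger_force: 0.0
```

step_arm --motion '[{"dx":-1,"dy":0.07,"dz":0,"wx":0,"wy":0,"wz":0.241,"claw":88},{"dx":-1,"dy":0.07,"dz":0,"wx":0,"wy":0,"wz":0.241,"claw":88},{"dx":-1,"dy":0.07,"dz":0,"wx":0,"wy":0,"wz":0.241,"claw":88},{"dx":-1,"dy":0.07,"dz":0,"wx":0,"wy":0,"wz":0.241,"claw":88},{"dx":-1,"dy":0.07,"dz":0,"wx":0,"wy":0,"wz":0.241,"claw":88},{"dx":-1,"dy":0.07,"dz":0,"wx":0,"wy":0,"wz":0.241,"claw":88}]'

```text
clock: 1.3
tool_pos: [0.2469, 0.4659, 0.2385]
eef_rot: [0.773, 0.634, -0.0, 0.0]
contact_force: [-0.6, -0.1, -0.0]
opening: 0.996
finger_force: 0.0
```

step_arm --motion '[{"dx":-0.7,"dy":1,"dz":0,"wx":0,"wy":0,"wz":0,"claw":88},{"dx":-0.7,"dy":1,"dz":0,"wx":0,"wy":0,"wz":0,"claw":88},{"dx":-0.7,"dy":1,"dz":0,"wx":0,"wy":0,"wz":0,"claw":88}]'

```text
clock: 1.6
tool_pos: [0.3199, 0.3891, 0.239]
eef_rot: [0.776, 0.631, -0.0, 0.002]
contact_force: [0.4, 1.4, -0.2]
opening: 0.997
finger_force: 0.0
```

step_arm --motion '[{"dx":-0.7,"dy":1,"dz":0,"wx":0,"wy":0,"wz":0,"claw":88},{"dx":-0.7,"dy":1,"dz":0,"wx":0,"wy":0,"wz":0,"claw":88},{"dx":-0.7,"dy":1,"dz":0,"wx":0,"wy":0,"wz":0,"claw":88}]'

```text
clock: 1.9
tool_pos: [0.3869, 0.3184, 0.2391]
eef_rot: [0.776, 0.631, 0.0, 0.002]
contact_force: [-1.0, -0.0, -0.1]
opening: 1.003
finger_force: 0.0
```

step_arm --motion '[{"dx":-0.8,"dy":0.9,"dz":0,"wx":0,"wy":0,"wz":0,"claw":88},{"dx":-0.8,"dy":0.9,"dz":0,"wx":0,"wy":0,"wz":0,"claw":88},{"dx":-0.8,"dy":0.9,"dz":0,"wx":0,"wy":0,"wz":0,"claw":88}]'

```text
clock: 2.2
tool_pos: [0.4437, 0.2413, 0.239]
eef_rot: [0.776, 0.631, 0.0, 0.002]
contact_force: [-0.4, -0.1, 0.0]
opening: 0.998
finger_force: 0.0
```

step_arm --motion '[{"dx":-1,"dy":0.6,"dz":0,"wx":0,"wy":0,"wz":0,"claw":88},{"dx":-1,"dy":0.6,"dz":0,"wx":0,"wy":0,"wz":0,"claw":88},{"dx":-1,"dy":0.6,"dz":0,"wx":0,"wy":0,"wz":0,"claw":88}]'

```text
clock: 2.5
tool_pos: [0.4726, 0.1534, 0.2389]
eef_rot: [0.776, 0.631, -0.001, 0.002]
contact_force: [-0.7, -0.1, -0.1]
opening: 0.996
finger_force: 0.0
```

step_arm --motion '[{"dx":-1,"dy":0.4,"dz":0,"wx":0,"wy":0,"wz":0,"claw":88},{"dx":-1,"dy":0.4,"dz":0,"wx":0,"wy":0,"wz":0,"claw":88},{"dx":-1,"dy":0.4,"dz":0,"wx":0,"wy":0,"wz":0,"claw":88}]'

```text
clock: 2.8
tool_pos: [0.4869, 0.0703, 0.2389]
eef_rot: [0.775, 0.632, -0.001, 0.001]
contact_force: [0.4, -0.5, -0.4]
opening: 1.0
finger_force: 0.0
```

step_arm --motion '[{"dx":-0.97,"dy":0.34,"dz":0,"wx":0,"wy":0,"wz":0,"claw":88},{"dx":-0.97,"dy":0.34,"dz":0,"wx":0,"wy":0,"wz":0,"claw":88},{"dx":-0.97,"dy":0.34,"dz":0,"wx":0,"wy":0,"wz":0,"claw":88}]'

```text
clock: 3.1
tool_pos: [0.4981, -0.0099, 0.2388]
eef_rot: [0.775, 0.632, -0.0, 0.001]
contact_force: [0.9, 1.2, 0.4]
opening: 0.999
finger_force: 0.0
```

step_arm --motion '[{"dx":-0.97,"dy":0.34,"dz":0,"wx":0,"wy":0,"wz":0,"claw":88},{"dx":-0.97,"dy":0.34,"dz":0,"wx":0,"wy":0,"wz":0,"claw":88},{"dx":-0.97,"dy":0.34,"dz":0,"wx":0,"wy":0,"wz":0,"claw":88}]'

```text
clock: 3.4
tool_pos: [0.5097, -0.091, 0.2388]
eef_rot: [0.775, 0.632, -0.0, 0.001]
contact_force: [-0.4, 0.3, -0.4]
opening: 0.999
finger_force: 0.0
```

step_arm --motion '[{"dx":-0.97,"dy":0.34,"dz":0,"wx":0,"wy":0,"wz":0,"claw":88},{"dx":-0.97,"dy":0.34,"dz":0,"wx":0,"wy":0,"wz":0,"claw":88},{"dx":-0.97,"dy":0.34,"dz":0,"wx":0,"wy":0,"wz":0,"claw":88}]'

```text
clock: 3.7
tool_pos: [0.521, -0.1722, 0.2387]
eef_rot: [0.775, 0.632, -0.0, 0.001]
contact_force: [-0.2, 0.1, -1.1]
opening: 0.999
finger_force: 0.0
```

step_arm --motion '[{"dx":-0.97,"dy":0.34,"dz":1,"wx":0,"wy":0,"wz":0,"claw":88},{"dx":-0.97,"dy":0.34,"dz":1,"wx":0,"wy":0,"wz":0,"claw":88},{"dx":-0.97,"dy":0.34,"dz":1,"wx":0,"wy":0,"wz":0,"claw":88},{"dx":-0.97,"dy":0.34,"dz":1,"wx":0,"wy":0,"wz":0,"claw":88}]'

```text
clock: 4.1
tool_pos: [0.5312, -0.2494, 0.1569]
eef_rot: [0.774, 0.634, -0.0, -0.002]
contact_force: [0.5, 0.8, 1.3]
opening: 1.002
finger_force: 0.0
```

Run:
```python
from h import *
np.set_printoptions(precision=4,suppress=True)
P,R=now(); print(P,R.as_quat()); snap("scene","s1")
p=np.load('/tmp/s1_c.npy'); cv2.imwrite('pics/s1c.png',cv2.resize(p[150:300,230:430,::-1],None,fx=4,fy=4))
print(share(P,R,np.array([.5335,-.254,.003]),down(78.5)))
```

```text
[ 0.5312 -0.2494  0.1569] [ 0.7737  0.6336 -0.0005 -0.0019]
[-0.054  0.047  1.923 -0.001 -0.001  0.001]
```

View pics/s1c.png

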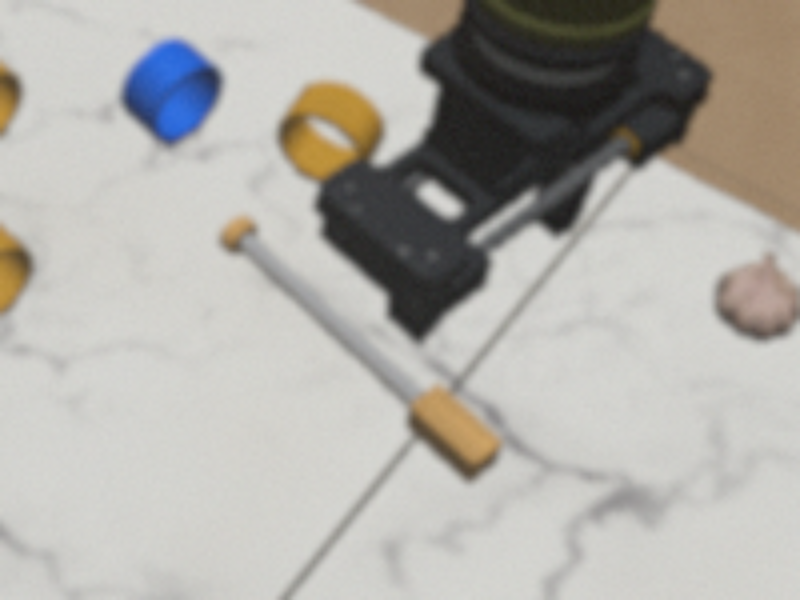

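The crop shows the handle at (455,432) and the knob at (238,232) with nothing around them. The gripper hangs above, with its fingers across the bar. I'll go down and grip.

step_arm --motion '[{"dx":-0.05,"dy":0.04,"dz":0.5,"wx":0,"wy":0,"wz":0,"claw":88},{"dx":-0.05,"dy":0.04,"dz":1,"wx":0,"wy":0,"wz":0,"claw":88},{"dx":-0.05,"dy":0.04,"dz":1,"wx":0,"wy":0,"wz":0,"claw":88},{"dx":-0.05,"dy":0.04,"dz":1,"wx":0,"wy":0,"wz":0,"claw":88}]'

```text
clock: 4.55
tool_pos: [0.5351, -0.2532, 0.08]
eef_rot: [0.773, 0.634, 0.001, -0.0]
contact_force: [0.6, 0.5, 0.7]
opening: 1.002
finger_force: 0.0
```

Run:
```python
from h import *
np.set_printoptions(precision=4,suppress=True)
P,R=now(); print(P,share(P,R,np.array([.5335,-.254,.004]),down(78.5)))
```

```text
[ 0.5351 -0.2532  0.08  ] [-0.015 -0.018  0.95   0.    -0.     0.001]
```

step_arm --motion '[{"dx":0,"dy":0,"dz":0.4,"wx":0,"wy":0,"wz":0,"claw":88},{"dx":0,"dy":0,"dz":0.75,"wx":0,"wy":0,"wz":0,"claw":88},{"dx":0,"dy":0,"dz":0.9,"wx":0,"wy":0,"wz":0,"claw":88},{"dx":0,"dy":0,"dz":0.94,"wx":0,"wy":0,"wz":0,"claw":88},{"dx":0,"dy":0,"dz":0.94,"wx":0,"wy":0,"wz":0,"claw":88},{"dx":0,"dy":0,"dz":0.94,"wx":0,"wy":0,"wz":0,"claw":88}]'

```text
clock: 5.15
tool_pos: [0.5352, -0.2558, 0.0052]
eef_rot: [0.774, 0.633, 0.001, 0.001]
contact_force: [-0.2, 0.2, -0.7]
opening: 0.999
finger_force: 0.0
```

step_arm --motion '[{"dx":0,"dy":0,"dz":0,"wx":0,"wy":0,"wz":0,"claw":10},{"dx":0,"dy":0,"dz":0,"wx":0,"wy":0,"wz":0,"claw":10},{"dx":0,"dy":0,"dz":0,"wx":0,"wy":0,"wz":0,"claw":10},{"dx":0,"dy":0,"dz":0,"wx":0,"wy":0,"wz":0,"claw":10},{"dx":0,"dy":0,"dz":0,"wx":0,"wy":0,"wz":0,"claw":10},{"dx":0,"dy":0,"dz":0,"wx":0,"wy":0,"wz":0,"claw":10},{"dx":0,"dy":0,"dz":0,"wx":0,"wy":0,"wz":0,"claw":10},{"dx":0,"dy":0,"dz":0,"wx":0,"wy":0,"wz":0,"claw":10}]' --force 40

```text
clock: 5.95
tool_pos: [0.534, -0.2555, 0.0034]
eef_rot: [0.774, 0.633, -0.0, -0.0]
contact_force: [0.1, 0.2, -0.6]
opening: 0.298
finger_force: 0.0
```

step_arm --motion '[{"dx":0,"dy":0,"dz":0,"wx":0,"wy":0,"wz":0,"claw":10},{"dx":0,"dy":0,"dz":0,"wx":0,"wy":0,"wz":0,"claw":10},{"dx":0,"dy":0,"dz":0,"wx":0,"wy":0,"wz":0,"claw":10},{"dx":0,"dy":0,"dz":0,"wx":0,"wy":0,"wz":0,"claw":10}]' --force 40

```text
clock: 6.35
tool_pos: [0.534, -0.2555, 0.0035]
eef_rot: [0.774, 0.633, 0.0, -0.0]
contact_force: [-0.5, -0.3, -0.6]
opening: 0.27
finger_force: 40.0
```

step_arm --motion '[{"dx":0,"dy":0,"dz":-0.2,"wx":0,"wy":0,"wz":0,"claw":10},{"dx":0,"dy":0,"dz":-0.5,"wx":0,"wy":0,"wz":0,"claw":10},{"dx":0,"dy":0,"dz":-0.9,"wx":0,"wy":0,"wz":0,"claw":10},{"dx":0,"dy":0,"dz":-0.9,"wx":0,"wy":0,"wz":0,"claw":10},{"dx":0,"dy":0,"dz":-0.9,"wx":0,"wy":0,"wz":0,"claw":10}]'

```text
clock: 6.85
tool_pos: [0.5345, -0.2557, 0.0768]
eef_rot: [0.774, 0.633, 0.001, 0.001]
contact_force: [-0.4, -0.3, -1.0]
opening: 0.268
finger_force: 40.0
```

```bash
cat >> h.py <<'E'
def bar(tag,x0=None):
    """bar rod/knob from top depth: points near line from the tool; prints knob and rod height"""
    P,R=now(); b=R.apply([1,0,0]); b[2]=0; b/=np.linalg.norm(b); nrm=np.array([-b[1],b[0],0])
    for n in("top","scene"):
        p,d=snap(n,tag+n); W=cloud(n,d); D=W-P; s=D@b; t=D@nrm; z=W[...,2]
        hsv=cv2.cvtColor(p,cv2.COLOR_RGB2HSV)
        m=(abs(t)<.025)&(abs(z-P[2]-.01)<.03)&(z>.006)&(d>0)
        out=[]
        for lo in(.045,.085,.125,.155):
            k=m&(s>lo)&(s<lo+.02)
            if k.sum()>3: out.append((lo+.01,int(k.sum()),round(np.median(t[k])*1000,1),round(np.percentile(z[k]-P[2],85)*1000,1)))
        k=m&(s>.15)&(s<.22); 
        print(n,"(s,n,lat mm,top z rel TCP mm)",out,"far end s",round(np.percentile(s[k],98),4) if k.sum() else None)
    print("P",P,"yaw",np.degrees(np.arctan2(b[1],b[0])))
E
python3 - <<'E'
from h import *
np.set_printoptions(precision=4,suppress=True)
bar("b1")
E
```

```text
top (s,n,lat mm,top z rel TCP mm) [(0.055, 45, np.float64(1.4), np.float64(13.5)), (0.095, 47, np.float64(1.2), np.float64(13.7)), (0.135, 47, np.float64(0.3), np.float64(13.3)), (0.165, 54, np.float64(0.3), np.float64(16.6))] far end s 0.1827
scene (s,n,lat mm,top z rel TCP mm) [(0.095, 46, np.float64(2.8), np.float64(11.3)), (0.135, 41, np.float64(3.5), np.float64(11.7)), (0.165, 72, np.float64(3.7), np.float64(14.1))] far end s 0.1807
P [ 0.5345 -0.2557  0.0768] yaw 78.58846551106133
```

The bar is held level, with its axis about 8.5 mm above the TCP and the handle centred. Next I'll line up in front of ring B.

Run:
```python
from h import *
np.set_printoptions(precision=4,suppress=True)
P,R=now(); r=np.array([.441,.012,0]); b=np.array([np.cos(np.radians(80)),np.sin(np.radians(80)),0])
T=r-.24*b+[0,0,.077]; M=(P+T)/2
print(T,share(P,R,M,down(79.3)),share(M,down(79.3),T,down(80)))
```

```text
[ 0.3993 -0.2244  0.077 ] [ 0.023 -0.86  -0.011 -0.    -0.    -0.004] [ 0.033 -0.859 -0.012  0.     0.    -0.004]
```

step_arm --motion '[{"dx":0.02,"dy":-0.43,"dz":0,"wx":0,"wy":0,"wz":-0.004,"claw":10},{"dx":0.02,"dy":-0.86,"dz":0,"wx":0,"wy":0,"wz":-0.004,"claw":10},{"dx":0.02,"dy":-0.86,"dz":0,"wx":0,"wy":0,"wz":-0.004,"claw":10},{"dx":0.02,"dy":-0.86,"dz":0,"wx":0,"wy":0,"wz":-0.004,"claw":10}]'

```text
clock: 7.35
tool_pos: [0.466, -0.2401, 0.0748]
eef_rot: [0.77, 0.638, -0.0, -0.001]
contact_force: [0.4, -0.4, -1.2]
opening: 0.268
finger_force: 40.0
```

step_arm --motion '[{"dx":0.03,"dy":-0.43,"dz":0,"wx":0,"wy":0,"wz":-0.004,"claw":10},{"dx":0.03,"dy":-0.86,"dz":0.2,"wx":0,"wy":0,"wz":-0.004,"claw":10},{"dx":0.03,"dy":-0.86,"dz":0.4,"wx":0,"wy":0,"wz":-0.004,"claw":10},{"dx":0.03,"dy":-0.86,"dz":0.68,"wx":0,"wy":0,"wz":-0.004,"claw":10},{"dx":0.03,"dy":-0.86,"dz":0.68,"wx":0,"wy":0,"wz":-0.004,"claw":10},{"dx":0.03,"dy":-0.86,"dz":0.68,"wx":0,"wy":0,"wz":-0.004,"claw":10}]'

```text
clock: 7.95
tool_pos: [0.4022, -0.2261, 0.0219]
eef_rot: [0.766, 0.643, -0.0, -0.001]
contact_force: [0.4, 0.1, -0.3]
opening: 0.266
finger_force: 40.0
```

Run:
```python
from h import *
np.set_printoptions(precision=4,suppress=True)
bar("b2")
P,R=now(); print(R.as_quat(), (R.inv().apply(np.array([.441,.012,.031])-P))*1000)
# ring in bar axis coords, both cams
b=R.apply([1,0,0]); nrm=np.array([-b[1],b[0],0])
for n in("top","scene"):
    p=np.load(f'/tmp/b2{n}_c.npy'); W=cloud(n,np.load(f'/tmp/b2{n}.npy')); hsv=cv2.cvtColor(p,cv2.COLOR_RGB2HSV); D=W-P
    s=D@b; t=D@nrm; z=W[...,2]
    m=(hsv[...,0]>8)&(hsv[...,0]<28)&(hsv[...,1]>100)&(s>.2)&(s<.3)&(abs(t)<.05)&(z>.008)
    print(n,m.sum(),"s",np.percentile(s[m],[2,98]),"t",np.percentile(t[m],[2,98]),"z",np.percentile(z[m],[2,98]))
    top=m&(z>.052); print(" rect(s,t mm)",cv2.minAreaRect(np.stack([s[top],t[top]],1).astype(np.float32)*1000))
a=np.load('/tmp/b2scene_c.npy')[150:300,140:340,::-1]; cv2.imwrite('pics/b2c.png',cv2.resize(a,None,fx=4,fy=4))
```

```text
top (s,n,lat mm,top z rel TCP mm) [(0.055, 44, np.float64(0.2), np.float64(13.6)), (0.095, 45, np.float64(-0.4), np.float64(13.2)), (0.135, 44, np.float64(-0.8), np.float64(14.0)), (0.165, 52, np.float64(-0.6), np.float64(16.5))] far end s 0.1825
scene (s,n,lat mm,top z rel TCP mm) [(0.055, 8, np.float64(2.5), np.float64(14.1)), (0.095, 49, np.float64(2.3), np.float64(13.7)), (0.135, 48, np.float64(2.1), np.float64(13.3)), (0.165, 76, np.float64(2.0), np.float64(16.7))] far end s 0.1797
P [ 0.4022 -0.2261  0.0219] yaw 80.04316641952177
[ 0.7658  0.643   0.     -0.0002] [241.3593  -2.9105  -8.2272]
top 331 s [0.2277 0.2557] t [-0.0245  0.0294] z [0.0404 0.964 ]
 rect(s,t mm) ((241.62161254882812, 2.1080150604248047), (29.292394638061523, 43.0510139465332), 0.41818881034851074)
scene 358 s [0.2227 0.252 ] t [-0.0225  0.031 ] z [0.0086 0.0595]
 rect(s,t mm) ((237.4328155517578, 5.351244926452637), (32.5528564453125, 39.18510437011719), 0.47159984707832336)
```

View pics/b2c.png

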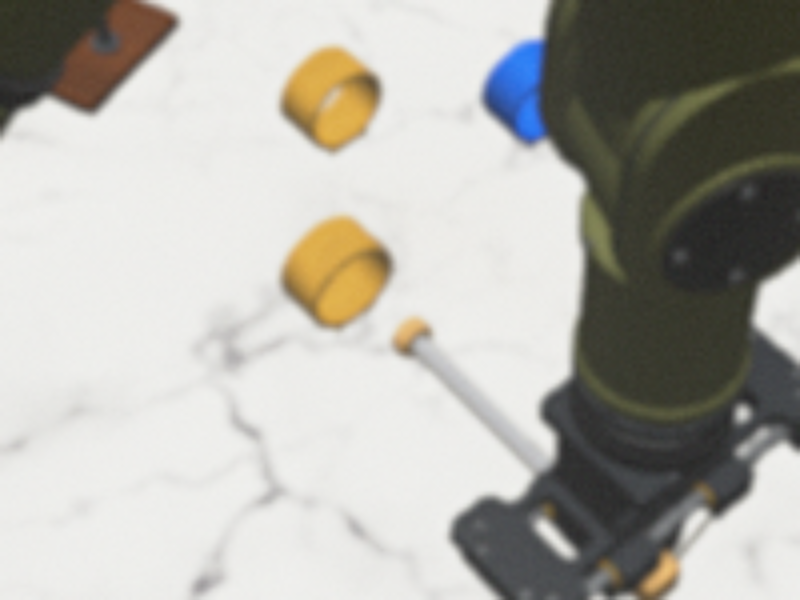

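The crop shows the knob at (412,335) just short of ring B, whose bore is at (350,285). Their axes are parallel within 0.5° and about 3 mm apart sideways, so I'll correct by 3 mm and thread the bar through.

step_arm --motion '[{"dx":0,"dy":-0.037,"dz":0,"wx":0,"wy":0,"wz":0,"claw":10},{"dx":0.2,"dy":-0.037,"dz":0,"wx":0,"wy":0,"wz":0,"claw":10},{"dx":0.4,"dy":-0.037,"dz":0,"wx":0,"wy":0,"wz":0,"claw":10},{"dx":0.6,"dy":-0.037,"dz":0,"wx":0,"wy":0,"wz":0,"claw":10},{"dx":0.8,"dy":-0.037,"dz":0,"wx":0,"wy":0,"wz":0,"claw":10},{"dx":0.88,"dy":-0.037,"dz":0,"wx":0,"wy":0,"wz":0,"claw":10},{"dx":0.88,"dy":-0.037,"dz":0,"wx":0,"wy":0,"wz":0,"claw":10}]'

```text
clock: 8.75
tool_pos: [0.416, -0.1559, 0.0273]
eef_rot: [0.763, 0.646, -0.002, -0.006]
contact_force: [0.5, -0.3, -0.0]
opening: 0.268
finger_force: 40.0
```

```bash
cat >> h.py <<'E'
def ring(tag):
    P,R=now(); b=R.apply([1,0,0]); nrm=np.array([-b[1],b[0],0])
    for n in("top","scene"):
        p,d=snap(n,tag+n); W=cloud(n,d); hsv=cv2.cvtColor(p,cv2.COLOR_RGB2HSV); D=W-P
        s=D@b; t=D@nrm; z=W[...,2]
        m=(hsv[...,0]>8)&(hsv[...,0]<28)&(hsv[...,1]>100)&(s>.03)&(s<.26)&(abs(t)<.045)&(z>.008)&(z<P[2]+.08)
        k,l,st,c=cv2.connectedComponentsWithStats(m.astype(np.uint8))
        for i in range(1,k):
            if st[i,4]>25:
                q=l==i; print(n,c[i].round(),st[i,4],"s",np.percentile(s[q],[2,98]).round(4),"t",np.percentile(t[q],[2,98]).round(4),"z",np.percentile(z[q],[2,98]).round(4))
    print("P",P,"yaw",np.degrees(np.arctan2(b[1],b[0])))
E
python3 - <<'E'
from h import *
ring("r1")
E
```

```text
top [258. 244.] 313 s [0.156  0.1842] t [-0.0242  0.0298] z [0.0405 0.0617]
scene [222. 214.] 324 s [0.1516 0.1819] t [-0.0221  0.0316] z [0.0144 0.0598]
P [ 0.41598071 -0.1558614   0.02726737] yaw 80.45506985261834
```

Run:
```python
from h import *
np.set_printoptions(precision=4,suppress=True)
s=get_state(); print(s["q"],s["qd"],s["tool_pos"],s["eef_rot"],s["clock"])
P,R=now(); print(R.as_matrix())
bar("b3")
```

```text
[ 0.2327  0.9005  0.0438  2.2293 -0.9995  0.0433  1.0872] [ 0.021   0.0036  0.0143 -0.0026 -0.0079 -0.0058 -0.039 ] [ 0.4157 -0.1571  0.0272] [ 0.7653  0.6437 -0.0023 -0.0052] 8.85
[[ 0.1714  0.9852 -0.0103]
 [ 0.9852 -0.1713  0.0049]
 [ 0.0031 -0.0109 -0.9999]]
top (s,n,lat mm,top z rel TCP mm) [(0.055, 46, np.float64(1.0), np.float64(13.7)), (0.095, 45, np.float64(0.7), np.float64(14.2)), (0.135, 43, np.float64(0.0), np.float64(14.4)), (0.165, 186, np.float64(0.6), np.float64(32.1))] far end s 0.1852
scene (s,n,lat mm,top z rel TCP mm) [(0.095, 46, np.float64(1.8), np.float64(12.2)), (0.135, 44, np.float64(1.2), np.float64(12.5)), (0.165, 191, np.float64(2.7), np.float64(30.7))] far end s 0.1834
P [ 0.4157 -0.1571  0.0272] yaw 80.13257093754218
```

At this close-in pose the wrist runs into its limits (q5 and q6), so the tool rode up 5 mm. I'll withdraw and roll the tool 15° about the bar axis, fingertips toward the base, which gives joint room and keeps the bar level. Then I'll thread it again.

step_arm --motion '[{"dx":-0.2,"dy":0,"dz":0,"wx":0,"wy":0,"wz":0,"claw":10},{"dx":-0.4,"dy":0,"dz":0,"wx":0,"wy":0,"wz":0,"claw":10},{"dx":-0.6,"dy":0,"dz":0,"wx":0,"wy":0,"wz":0,"claw":10},{"dx":-0.88,"dy":0,"dz":0,"wx":0,"wy":0,"wz":0,"claw":10},{"dx":-0.88,"dy":0,"dz":0,"wx":0,"wy":0,"wz":0,"claw":10}]'

```text
clock: 9.45
tool_pos: [0.4017, -0.2329, 0.0266]
eef_rot: [0.768, 0.64, -0.004, -0.003]
contact_force: [-0.5, -1.0, -0.3]
opening: 0.269
finger_force: 40.0
```

step_arm --motion '[{"dx":0,"dy":0,"dz":-0.1,"wx":0.02,"wy":0,"wz":0,"claw":10},{"dx":0,"dy":0,"dz":-0.1,"wx":0.04,"wy":0,"wz":0,"claw":10},{"dx":0,"dy":0,"dz":-0.1,"wx":0.06,"wy":0,"wz":0,"claw":10},{"dx":0,"dy":0,"dz":-0.1,"wx":0.08,"wy":0,"wz":0,"claw":10},{"dx":0,"dy":0,"dz":-0.1,"wx":0.1,"wy":0,"wz":0,"claw":10},{"dx":0,"dy":0,"dz":0,"wx":0.1,"wy":0,"wz":0,"claw":10},{"dx":0,"dy":0,"dz":0,"wx":0.1,"wy":0,"wz":0,"claw":10}]'

```text
clock: 10.15
tool_pos: [0.4022, -0.2266, 0.0252]
eef_rot: [0.755, 0.635, -0.103, -0.126]
contact_force: [-0.2, 0.2, -1.3]
opening: 0.261
finger_force: 40.0
```

Run:
```python
from h import *
np.set_printoptions(precision=4,suppress=True)
s=get_state(); print(s["q"],s["tool_pos"],s["clock"])
P,R=now(); print(R.as_matrix())
bar("b4"); ring("r4")
```

```text
[ 0.0473  1.0783  0.5878  1.9091 -0.6877  0.7145  0.8971] [ 0.4022 -0.2266  0.0252] 10.15
[[ 0.1732  0.9328 -0.316 ]
 [ 0.9849 -0.1628  0.0591]
 [ 0.0037 -0.3215 -0.9469]]
top (s,n,lat mm,top z rel TCP mm) [] far end s None
scene (s,n,lat mm,top z rel TCP mm) [(0.095, 46, np.float64(-0.7), np.float64(13.1)), (0.135, 40, np.float64(-0.7), np.float64(13.0)), (0.165, 71, np.float64(-0.7), np.float64(16.3))] far end s 0.18
P [ 0.4022 -0.2266  0.0252] yaw 80.02553730288747
top [257. 246.] 250 s [0.2289 0.2568] t [-0.0233  0.0299] z [0.0404 0.0611]
scene [223. 215.] 362 s [0.2241 0.2535] t [-0.022  0.031] z [0.0087 0.0601]
scene [243. 232.] 27 s [0.1698 0.1779] t [-0.0106  0.0062] z [0.037  0.0452]
P [ 0.4017 -0.227   0.0263] yaw 79.92546988793669
```

step_arm --motion '[{"dx":0,"dy":-0.063,"dz":0.048,"wx":0,"wy":0,"wz":0,"claw":10},{"dx":0.1,"dy":-0.063,"dz":0.048,"wx":0,"wy":0,"wz":0,"claw":10},{"dx":0.25,"dy":-0.063,"dz":0.048,"wx":0,"wy":0,"wz":0,"claw":10},{"dx":0.4,"dy":-0.063,"dz":0.048,"wx":0,"wy":0,"wz":0,"claw":10},{"dx":0.6,"dy":-0.063,"dz":0.048,"wx":0,"wy":0,"wz":0,"claw":10},{"dx":0.8,"dy":-0.063,"dz":0.048,"wx":0,"wy":0,"wz":0,"claw":10},{"dx":0.9,"dy":-0.063,"dz":0.048,"wx":0,"wy":0,"wz":0,"claw":10},{"dx":0.9,"dy":-0.063,"dz":0.048,"wx":0,"wy":0,"wz":0,"claw":10}]'

```text
clock: 11.15
tool_pos: [0.4099, -0.1533, 0.0244]
eef_rot: [0.755, 0.636, -0.103, -0.126]
contact_force: [-0.5, 0.3, -1.6]
opening: 0.27
finger_force: 40.0
```

Run:
```python
from h import *
np.set_printoptions(precision=4,suppress=True)
s=get_state(); print(s["q"],s["tool_pos"],s["clock"]); print(now()[1].as_matrix())
bar("b5"); ring("r5")
```

```text
[-0.0754  1.0626  0.5602  1.9714 -0.7424  0.6874  0.8307] [ 0.4099 -0.1533  0.0244] 11.15
[[ 0.1704  0.9335 -0.3156]
 [ 0.9854 -0.1601  0.0585]
 [ 0.004  -0.3209 -0.9471]]
top (s,n,lat mm,top z rel TCP mm) [] far end s None
scene (s,n,lat mm,top z rel TCP mm) [(0.095, 26, np.float64(-1.2), np.float64(12.9)), (0.135, 39, np.float64(-1.3), np.float64(12.1)), (0.165, 217, np.float64(2.6), np.float64(33.2))] far end s 0.1809
P [ 0.4099 -0.1533  0.0244] yaw 80.18817310441436
scene [223. 215.] 345 s [0.152  0.1816] t [-0.0273  0.0262] z [0.0117 0.0595]
P [ 0.4096 -0.1555  0.0246] yaw 80.04796818807242
```

step_arm --motion '[{"dx":0.15,"dy":0,"dz":0,"wx":0,"wy":0,"wz":0,"claw":10},{"dx":0.3,"dy":0,"dz":0,"wx":0,"wy":0,"wz":0,"claw":10},{"dx":0.45,"dy":0,"dz":0,"wx":0,"wy":0,"wz":0,"claw":10},{"dx":0.6,"dy":0,"dz":0,"wx":0,"wy":0,"wz":0,"claw":10},{"dx":0.75,"dy":0,"dz":0,"wx":0,"wy":0,"wz":0,"claw":10},{"dx":0.87,"dy":0,"dz":0,"wx":0,"wy":0,"wz":0,"claw":10},{"dx":0.87,"dy":0,"dz":0,"wx":0,"wy":0,"wz":0,"claw":10}]'

```text
clock: 12.05
tool_pos: [0.4218, -0.0847, 0.0246]
eef_rot: [0.755, 0.636, -0.103, -0.126]
contact_force: [0.0, -0.1, -0.1]
opening: 0.273
finger_force: 40.0
```

Run:
```python
from h import *
np.set_printoptions(precision=4,suppress=True)
s=get_state(); print(s["q"],s["tool_pos"],s["clock"]); print(now()[1].as_matrix())
bar("b6"); ring("r6")
a=np.load('/tmp/r6scene_c.npy')[140:290,140:340,::-1]; cv2.imwrite('pics/b6c.png',cv2.resize(a,None,fx=4,fy=4))
```

```text
[-0.1987  1.0553  0.5452  1.9892 -0.7858  0.6963  0.7433] [ 0.4218 -0.0847  0.0246] 12.05
[[ 0.1707  0.9334 -0.3156]
 [ 0.9853 -0.1603  0.0587]
 [ 0.0042 -0.321  -0.9471]]
top (s,n,lat mm,top z rel TCP mm) [(0.055, 44, np.float64(-2.4), np.float64(12.9)), (0.095, 10, np.float64(13.6), np.float64(33.6))] far end s None
scene (s,n,lat mm,top z rel TCP mm) [(0.095, 136, np.float64(2.2), np.float64(34.1)), (0.135, 30, np.float64(-1.4), np.float64(11.9)), (0.165, 61, np.float64(-0.6), np.float64(15.0))] far end s 0.179
P [ 0.4218 -0.0847  0.0246] yaw 80.17314443592802
scene [221. 213.] 224 s [0.0826 0.1127] t [-0.0258  0.0271] z [0.0365 0.0604]
P [ 0.4216 -0.0868  0.0248] yaw 80.05043681715546
```

View pics/b6c.png

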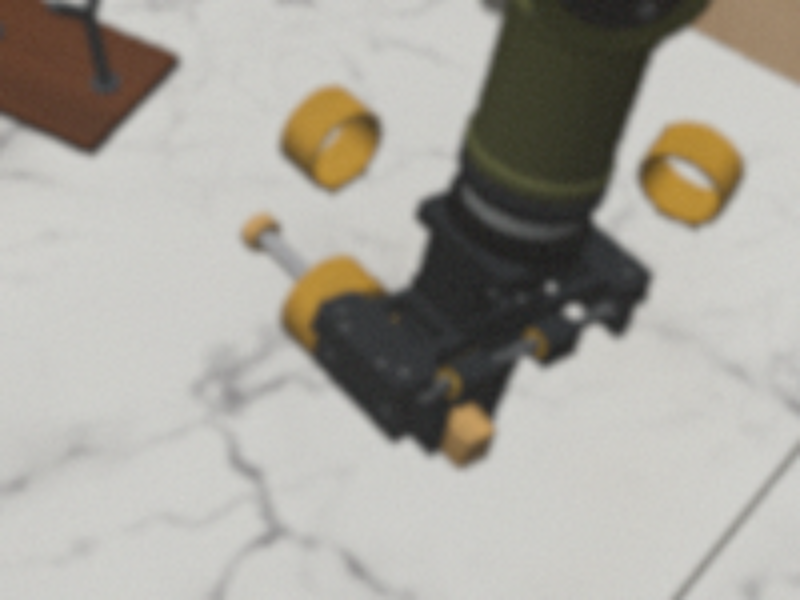

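The crop shows the bar threaded: the knob is at (260,230) beyond ring B at (335,300), and the gripper is clear of the ring. I'll lift straight up gently.

step_arm --motion '[{"dx":0,"dy":-0.05,"dz":-0.15,"wx":0,"wy":0,"wz":0,"claw":10},{"dx":0,"dy":-0.08,"dz":-0.24,"wx":0,"wy":0,"wz":0,"claw":10},{"dx":0,"dy":-0.11,"dz":-0.32,"wx":0,"wy":0,"wz":0,"claw":10},{"dx":0,"dy":-0.14,"dz":-0.42,"wx":0,"wy":0,"wz":0,"claw":10},{"dx":0,"dy":-0.19,"dz":-0.56,"wx":0,"wy":0,"wz":0,"claw":10},{"dx":0,"dy":-0.25,"dz":-0.74,"wx":0,"wy":0,"wz":0,"claw":10},{"dx":0,"dy":-0.32,"dz":-0.95,"wx":0,"wy":0,"wz":0,"claw":10},{"dx":0,"dy":-0.32,"dz":-0.95,"wx":0,"wy":0,"wz":0,"claw":10}]'

```text
clock: 13.05
tool_pos: [0.4226, -0.0876, 0.1071]
eef_rot: [0.756, 0.635, -0.102, -0.124]
contact_force: [1.0, 0.1, -1.6]
opening: 0.27
finger_force: 40.0
```

Run:
```python
from h import *
np.set_printoptions(precision=4,suppress=True)
print(get_state()["clock"]); bar("b7"); ring("r7")
```

```text
13.05
top (s,n,lat mm,top z rel TCP mm) [] far end s None
scene (s,n,lat mm,top z rel TCP mm) [(0.095, 27, np.float64(21.2), np.float64(5.9)), (0.135, 39, np.float64(-0.7), np.float64(10.9)), (0.165, 70, np.float64(-0.3), np.float64(13.9))] far end s 0.1808
P [ 0.4226 -0.0876  0.1071] yaw 80.01005720959161
scene [213. 203.] 92 s [0.0843 0.1133] t [0.0066 0.0266] z [0.0674 0.1178]
P [ 0.4219 -0.0868  0.1053] yaw 80.03683356685004
```

The ring is riding on the bar. Next is the carry: I'll work out waypoints that untilt the tool and turn it to the holder's 100°.

```bash
cat >> h.py <<'E'
def pose(yaw,tilt): return down(yaw)*Ro.from_rotvec([np.radians(tilt),0,0])
E
python3 - <<'E'
from h import *
np.set_printoptions(precision=3,suppress=True)
P,R=now(); A=(P,R)
for p,y,t in(((.43,-.035,.165),80,18.6),((.45,.02,.19),84,13),((.475,.08,.19),92,6),((.495,.14,.19),100,0),((.5014,.2,.18),100,0)):
    B=(np.array(p),pose(y,t)); print(p,y,t,share(*A,*B)); A=B
E
```

```text
(0.43, -0.035, 0.165) 80 18.6 [ 0.657 -0.247 -0.711 -0.001 -0.001  0.   ]
(0.45, 0.02, 0.19) 84 13 [ 0.72   0.021 -0.337 -0.031 -0.006 -0.021]
(0.475, 0.08, 0.19) 92 6 [ 0.779  0.226 -0.052 -0.039 -0.007 -0.044]
(0.495, 0.14, 0.19) 100 0 [ 0.741  0.275 -0.029 -0.033 -0.002 -0.044]
(0.5014, 0.2, 0.18) 100 0 [0.725 0.209 0.125 0.    0.    0.   ]
```

step_arm --motion '[{"dx":0.05,"dy":-0.05,"dz":-0.14,"wx":0,"wy":0,"wz":0,"claw":10},{"dx":0.15,"dy":-0.1,"dz":-0.28,"wx":0,"wy":0,"wz":0,"claw":10},{"dx":0.25,"dy":-0.15,"dz":-0.42,"wx":0,"wy":0,"wz":0,"claw":10},{"dx":0.36,"dy":-0.2,"dz":-0.56,"wx":0,"wy":0,"wz":0,"claw":10},{"dx":0.48,"dy":-0.25,"dz":-0.7,"wx":0,"wy":0,"wz":0,"claw":10},{"dx":0.57,"dy":-0.25,"dz":-0.71,"wx":0,"wy":0,"wz":0,"claw":10},{"dx":0.66,"dy":-0.25,"dz":-0.71,"wx":0,"wy":0,"wz":0,"claw":10}]'

```text
clock: 13.95
tool_pos: [0.4304, -0.034, 0.1656]
eef_rot: [0.755, 0.635, -0.103, -0.125]
contact_force: [-0.1, -0.3, -2.1]
opening: 0.269
finger_force: 40.0
```

step_arm --motion '[{"dx":0.1,"dy":0,"dz":-0.05,"wx":-0.004,"wy":-0.001,"wz":-0.003,"claw":10},{"dx":0.2,"dy":0,"dz":-0.1,"wx":-0.008,"wy":-0.002,"wz":-0.006,"claw":10},{"dx":0.3,"dy":0.01,"dz":-0.15,"wx":-0.012,"wy":-0.003,"wz":-0.009,"claw":10},{"dx":0.4,"dy":0.01,"dz":-0.2,"wx":-0.016,"wy":-0.003,"wz":-0.012,"claw":10},{"dx":0.5,"dy":0.02,"dz":-0.25,"wx":-0.02,"wy":-0.004,"wz":-0.015,"claw":10},{"dx":0.6,"dy":0.02,"dz":-0.3,"wx":-0.026,"wy":-0.005,"wz":-0.018,"claw":10},{"dx":0.72,"dy":0.02,"dz":-0.34,"wx":-0.031,"wy":-0.006,"wz":-0.021,"claw":10}]'

```text
clock: 14.65
tool_pos: [0.4502, 0.0204, 0.1911]
eef_rot: [0.738, 0.665, -0.075, -0.085]
contact_force: [-1.0, -0.4, -0.2]
opening: 0.268
finger_force: 40.0
```

step_arm --motion '[{"dx":0.1,"dy":0.03,"dz":-0.01,"wx":-0.005,"wy":-0.001,"wz":-0.006,"claw":10},{"dx":0.2,"dy":0.06,"dz":-0.02,"wx":-0.01,"wy":-0.002,"wz":-0.012,"claw":10},{"dx":0.3,"dy":0.09,"dz":-0.02,"wx":-0.015,"wy":-0.003,"wz":-0.018,"claw":10},{"dx":0.4,"dy":0.12,"dz":-0.03,"wx":-0.02,"wy":-0.004,"wz":-0.024,"claw":10},{"dx":0.5,"dy":0.15,"dz":-0.04,"wx":-0.025,"wy":-0.005,"wz":-0.03,"claw":10},{"dx":0.64,"dy":0.19,"dz":-0.05,"wx":-0.032,"wy":-0.006,"wz":-0.037,"claw":10},{"dx":0.78,"dy":0.23,"dz":-0.05,"wx":-0.039,"wy":-0.007,"wz":-0.044,"claw":10}]'

```text
clock: 15.35
tool_pos: [0.4758, 0.0809, 0.1906]
eef_rot: [0.693, 0.719, -0.036, -0.037]
contact_force: [0.9, 0.4, -1.1]
opening: 0.268
finger_force: 40.0
```

Run:
```python
from h import *
np.set_printoptions(precision=4,suppress=True)
s=get_state(); print(s["clock"],s["q"]); bar("b8"); ring("r8"); P,R=now(); print(R.as_matrix(),share(P,R,np.array((.495,.14,.19)),pose(100,0)))
```

```text
15.35 [-0.6563  0.7371  0.7126  1.971  -0.667   0.804   0.5002]
top (s,n,lat mm,top z rel TCP mm) [] far end s None
scene (s,n,lat mm,top z rel TCP mm) [(0.135, 15, np.float64(3.3), np.float64(11.9)), (0.165, 63, np.float64(3.0), np.float64(14.2))] far end s 0.181
P [0.4758 0.0809 0.1906] yaw 92.06442159305318
scene [167. 139.] 74 s [0.0817 0.1094] t [0.0041 0.0295] z [0.15   0.1957]
scene [153. 161.] 642 s [0.1571 0.2587] t [-0.0431  0.0292] z [0.0082 0.0144]
P [0.4753 0.0823 0.1904] yaw 92.19685399052527
[[-0.0351  0.9938 -0.1055]
 [ 0.9994  0.0353  0.0002]
 [ 0.0039 -0.1054 -0.9944]] [ 0.738  0.273 -0.018 -0.033 -0.004 -0.044]
```

step_arm --motion '[{"dx":0.1,"dy":0.04,"dz":0,"wx":-0.005,"wy":0,"wz":-0.006,"claw":10},{"dx":0.2,"dy":0.08,"dz":0,"wx":-0.01,"wy":-0.001,"wz":-0.012,"claw":10},{"dx":0.3,"dy":0.12,"dz":-0.01,"wx":-0.015,"wy":-0.001,"wz":-0.018,"claw":10},{"dx":0.4,"dy":0.16,"dz":-0.01,"wx":-0.02,"wy":-0.002,"wz":-0.025,"claw":10},{"dx":0.52,"dy":0.2,"dz":-0.02,"wx":-0.025,"wy":-0.003,"wz":-0.032,"claw":10},{"dx":0.64,"dy":0.24,"dz":-0.02,"wx":-0.03,"wy":-0.004,"wz":-0.038,"claw":10},{"dx":0.74,"dy":0.27,"dz":-0.02,"wx":-0.033,"wy":-0.004,"wz":-0.044,"claw":10}]'

```text
clock: 16.25
tool_pos: [0.4949, 0.1413, 0.1901]
eef_rot: [0.642, 0.766, -0.001, 0.0]
contact_force: [0.3, 0.5, -1.7]
opening: 0.264
finger_force: 40.0
```

step_arm --motion '[{"dx":0.12,"dy":0.04,"dz":0,"wx":0,"wy":0,"wz":0,"claw":10},{"dx":0.25,"dy":0.08,"dz":0,"wx":0,"wy":0,"wz":0,"claw":10},{"dx":0.38,"dy":0.12,"dz":0,"wx":0,"wy":0,"wz":0,"claw":10},{"dx":0.5,"dy":0.16,"dz":0,"wx":0,"wy":0,"wz":0,"claw":10},{"dx":0.62,"dy":0.19,"dz":0,"wx":0,"wy":0,"wz":0,"claw":10},{"dx":0.72,"dy":0.21,"dz":0.05,"wx":0,"wy":0,"wz":0,"claw":10},{"dx":0.72,"dy":0.21,"dz":0.05,"wx":0,"wy":0,"wz":0,"claw":10}]'

```text
clock: 16.95
tool_pos: [0.5011, 0.2012, 0.1853]
eef_rot: [0.642, 0.766, -0.001, -0.001]
contact_force: [-0.4, 0.3, -1.5]
opening: 0.268
finger_force: 40.0
```

Run:
```python
from h import *
np.set_printoptions(precision=4,suppress=True)
s=get_state(); print(s["clock"],s["q"]); bar("b9"); ring("r9"); P,R=now(); print(R.as_matrix(),share(P,R,np.array((.5014,.2165,.13)),pose(100,0)))
a=np.load('/tmp/r9scene_c.npy')[70:220,90:290,::-1]; cv2.imwrite('pics/b9c.png',cv2.resize(a,None,fx=4,fy=4))
```

```text
16.95 [-0.8541  0.7609  0.6847  1.9015 -0.7036  0.7393  0.4165]
top (s,n,lat mm,top z rel TCP mm) [] far end s None
scene (s,n,lat mm,top z rel TCP mm) [(0.135, 21, np.float64(3.6), np.float64(11.7)), (0.165, 64, np.float64(3.9), np.float64(14.4))] far end s 0.1786
P [0.5011 0.2012 0.1853] yaw 100.04520276903725
top [128. 243.] 312 s [0.0891 0.1862] t [0.0101 0.0442] z [0.009  0.1247]
top [156. 239.] 128 s [0.0467 0.081 ] t [0.0244 0.0439] z [0.0087 0.0158]
scene [115.  94.] 27 s [0.1692 0.1762] t [-0.0031  0.0113] z [0.1895 0.2034]
scene [139. 118.] 91 s [0.0827 0.1111] t [0.0002 0.0322] z [0.1439 0.1897]
scene [100. 141.] 26 s [0.2474 0.2596] t [0.0295 0.0445] z [0.0269 0.0447]
scene [151. 157.] 1029 s [0.0446 0.1819] t [-0.0421  0.0438] z [0.0083 0.0146]
P [0.5014 0.1993 0.1859] yaw 99.91184112894045
[[-0.1711  0.9853 -0.0013]
 [ 0.9853  0.1711 -0.0019]
 [-0.0016 -0.0016 -1.    ]] [ 0.22   0.036  0.701 -0.001  0.001 -0.001]
```

View pics/b9c.png

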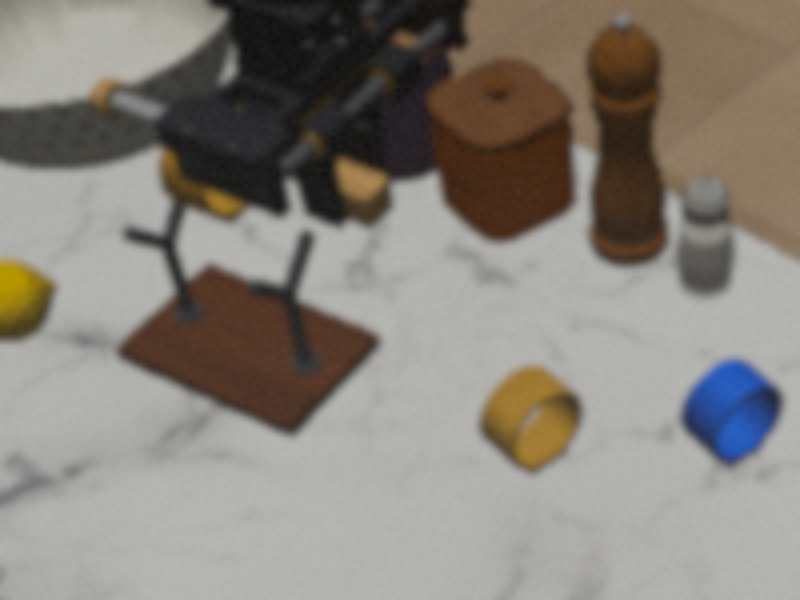

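The crop shows the bar with its ring above the holder, whose forks stand at (170,240) and (300,290). I still need about 18 mm forward and 3 mm sideways, then down.

step_arm --motion '[{"dx":0.1,"dy":0.02,"dz":0.05,"wx":0,"wy":0,"wz":0,"claw":10},{"dx":0.22,"dy":0.038,"dz":0.15,"wx":0,"wy":0,"wz":0,"claw":10},{"dx":0.22,"dy":0.038,"dz":0.3,"wx":0,"wy":0,"wz":0,"claw":10},{"dx":0.22,"dy":0.038,"dz":0.45,"wx":0,"wy":0,"wz":0,"claw":10},{"dx":0.22,"dy":0.038,"dz":0.55,"wx":0,"wy":0,"wz":0,"claw":10},{"dx":0.22,"dy":0.038,"dz":0.6,"wx":0,"wy":0,"wz":0,"claw":10},{"dx":0.22,"dy":0.038,"dz":0.6,"wx":0,"wy":0,"wz":0,"claw":10}]'

```text
clock: 17.85
tool_pos: [0.5012, 0.2168, 0.1374]
eef_rot: [0.644, 0.765, -0.002, -0.0]
contact_force: [0.4, 0.4, -1.4]
opening: 0.269
finger_force: 40.0
```

Run:
```python
from h import *
np.set_printoptions(precision=4,suppress=True)
s=get_state(); print(s["clock"]); bar("b10"); ring("r10"); P,R=now(); print(share(P,R,np.array((.5014,.2165,.088)),pose(100,0)))
```

```text
17.85
top (s,n,lat mm,top z rel TCP mm) [] far end s None
scene (s,n,lat mm,top z rel TCP mm) [(0.135, 22, np.float64(2.4), np.float64(11.9)), (0.165, 59, np.float64(3.8), np.float64(14.5))] far end s 0.1792
P [0.5012 0.2168 0.1374] yaw 99.87103338106571
top [125. 243.] 276 s [0.086  0.1685] t [0.0162 0.0446] z [0.0092 0.1157]
top [152. 239.] 92 s [0.0386 0.0696] t [0.0289 0.0443] z [0.0095 0.0153]
scene [115. 106.] 30 s [0.1699 0.1806] t [-0.0066  0.0116] z [0.1448 0.1564]
scene [150. 155.] 1007 s [0.0319 0.1651] t [-0.0409  0.0435] z [0.0083 0.1238]
P [0.5018 0.217  0.1382] yaw 99.88164439488924
[-0.007 -0.007  0.631 -0.     0.    -0.001]
```

step_arm --motion '[{"dx":0,"dy":0,"dz":0.1,"wx":0,"wy":0,"wz":0,"claw":10},{"dx":0,"dy":0,"dz":0.2,"wx":0,"wy":0,"wz":0,"claw":10},{"dx":0,"dy":0,"dz":0.3,"wx":0,"wy":0,"wz":0,"claw":10},{"dx":0,"dy":0,"dz":0.4,"wx":0,"wy":0,"wz":0,"claw":10},{"dx":0,"dy":0,"dz":0.5,"wx":0,"wy":0,"wz":0,"claw":10},{"dx":0,"dy":0,"dz":0.57,"wx":0,"wy":0,"wz":0,"claw":10},{"dx":0,"dy":0,"dz":0.6,"wx":0,"wy":0,"wz":0,"claw":10},{"dx":0,"dy":0,"dz":0.62,"wx":0,"wy":0,"wz":0,"claw":10}]'

```text
clock: 18.85
tool_pos: [0.5015, 0.2172, 0.0882]
eef_rot: [0.643, 0.766, -0.001, -0.0]
contact_force: [0.4, 0.1, -1.3]
opening: 0.267
finger_force: 40.0
```

Run:
```python
from h import *
np.set_printoptions(precision=4,suppress=True)
s=get_state(); print(s["clock"],s["contact_force"]); bar("b11"); P,R=now()
p=np.load('/tmp/b11scene_c.npy'); cv2.imwrite('pics/b11c.png',cv2.resize(p[85:205,85:245,::-1],None,fx=5,fy=5))
```

```text
18.85 [ 0.3936  0.1489 -1.3423]
top (s,n,lat mm,top z rel TCP mm) [] far end s None
scene (s,n,lat mm,top z rel TCP mm) [(0.135, 47, np.float64(3.3), np.float64(11.5)), (0.165, 54, np.float64(3.4), np.float64(13.3))] far end s 0.1798
P [0.5015 0.2172 0.0882] yaw 99.90387722018477
```

View pics/b11c.png

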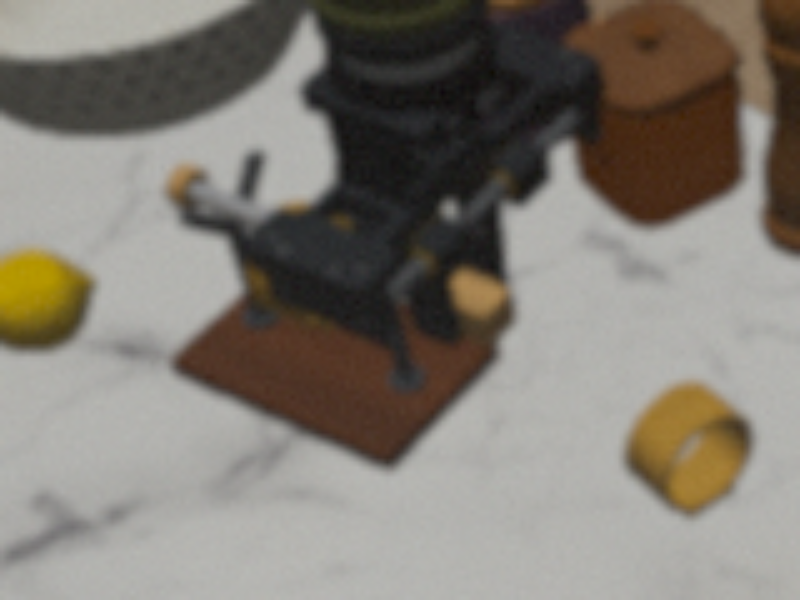

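The crop shows the rod between the prongs of the far fork at (245,210), with the knob outside at (183,185) and the handle outside at (480,300). I'll lower the last 2 mm or so and release.

step_arm --motion '[{"dx":0,"dy":0,"dz":0.01,"wx":0,"wy":0,"wz":0,"claw":10},{"dx":0,"dy":0,"dz":0.02,"wx":0,"wy":0,"wz":0,"claw":10},{"dx":0,"dy":0,"dz":0.03,"wx":0,"wy":0,"wz":0,"claw":10},{"dx":0,"dy":0,"dz":0.03,"wx":0,"wy":0,"wz":0,"claw":10}]'

```text
clock: 19.35
tool_pos: [0.5018, 0.2174, 0.0862]
eef_rot: [0.643, 0.766, -0.001, 0.0]
contact_force: [0.1, 0.3, -0.7]
opening: 0.264
finger_force: 40.0
```

step_arm --motion '[{"dx":0,"dy":0,"dz":0,"wx":0,"wy":0,"wz":0,"claw":28},{"dx":0,"dy":0,"dz":0,"wx":0,"wy":0,"wz":0,"claw":32},{"dx":0,"dy":0,"dz":0,"wx":0,"wy":0,"wz":0,"claw":40},{"dx":0,"dy":0,"dz":0,"wx":0,"wy":0,"wz":0,"claw":70},{"dx":0,"dy":0,"dz":0,"wx":0,"wy":0,"wz":0,"claw":70},{"dx":0,"dy":0,"dz":0,"wx":0,"wy":0,"wz":0,"claw":70},{"dx":0,"dy":0,"dz":0,"wx":0,"wy":0,"wz":0,"claw":70},{"dx":0,"dy":0,"dz":0,"wx":0,"wy":0,"wz":0,"claw":70}]'

```text
clock: 20.15
tool_pos: [0.5014, 0.2173, 0.086]
eef_rot: [0.643, 0.766, -0.001, -0.0]
contact_force: [-0.0, -0.8, 0.3]
opening: 0.793
finger_force: 0.0
```

step_arm --motion '[{"dx":0,"dy":0,"dz":-0.1,"wx":0,"wy":0,"wz":0,"claw":70},{"dx":0,"dy":0,"dz":-0.3,"wx":0,"wy":0,"wz":0,"claw":70},{"dx":0,"dy":0,"dz":-0.6,"wx":0,"wy":0,"wz":0,"claw":70},{"dx":0,"dy":0,"dz":-1,"wx":0,"wy":0,"wz":0,"claw":70},{"dx":0,"dy":0,"dz":-1,"wx":0,"wy":0,"wz":0,"claw":70}]'

```text
clock: 20.65
tool_pos: [0.504, 0.2175, 0.1699]
eef_rot: [0.644, 0.765, 0.002, 0.002]
contact_force: [0.2, 0.7, 0.7]
opening: 0.795
finger_force: 0.0
```

step_arm --motion '[{"dx":-1,"dy":0.5,"dz":-0.5,"wx":0,"wy":0,"wz":0,"claw":70},{"dx":-1,"dy":0.5,"dz":-0.5,"wx":0,"wy":0,"wz":0,"claw":70},{"dx":-1,"dy":0.5,"dz":-0.5,"wx":0,"wy":0,"wz":0,"claw":70},{"dx":-1,"dy":0.5,"dz":-0.5,"wx":0,"wy":0,"wz":0,"claw":70}]'

```text
clock: 21.05
tool_pos: [0.5551, 0.1444, 0.2063]
eef_rot: [0.644, 0.765, -0.001, 0.0]
contact_force: [0.1, 1.3, -0.2]
opening: 0.793
finger_force: 0.0
```

Run:
```python
from h import *
np.set_printoptions(precision=4,suppress=True)
H=np.array([.484,.3155,0]); b=np.array([-np.sin(np.radians(10)),np.cos(np.radians(10)),0]); nrm=np.array([-b[1],b[0],0])
print(get_state()["clock"])
for n in("scene","top"):
    p,d=snap(n,"f"+n); W=cloud(n,d)-H; hsv=cv2.cvtColor(p,cv2.COLOR_RGB2HSV); s=W@b;t=W@nrm;z=W[...,2]
    for lab,m in(("brass",(abs(s)<.045)&(abs(t)<.04)&(z>.03)&(z<.13)&(hsv[...,0]>8)&(hsv[...,0]<28)&(hsv[...,1]>100)),("wood",(abs(s)>.07)&(abs(s)<.14)&(abs(t)<.03)&(z>.07)&(z<.12)),("rod",(abs(s)<.09)&(abs(t)<.012)&(z>.085)&(z<.108))):
        if m.sum(): print(n,lab,m.sum(),"s",np.percentile(s[m],[2,98]),"t",np.percentile(t[m],[2,98]),"z",np.percentile(z[m],[2,98]))
    bl=(hsv[...,0]>105)&(hsv[...,0]<130)&(hsv[...,1]>150)&(W[...,2]>.003); print(n,"blue",(W[bl]+H).mean(0),bl.sum())
p=np.load('/tmp/fscene_c.npy'); cv2.imwrite('pics/fc.png',cv2.resize(p[85:205,85:245,::-1],None,fx=5,fy=5))
```

```text
21.05
scene brass 358 s [-0.0175  0.0142] t [-0.0196  0.0303] z [0.042  0.1017]
scene wood 296 s [-0.1275  0.0776] t [-0.0103  0.0137] z [0.0823 0.1052]
scene rod 358 s [-0.0878  0.077 ] t [-0.0111  0.0116] z [0.0863 0.104 ]
scene blue [0.608  0.0078 0.0479] 335
top brass 149 s [-0.0151  0.0097] t [0.002  0.0306] z [0.0447 0.0998]
top wood 173 s [-0.1078 -0.072 ] t [-0.011   0.0122] z [0.0898 0.1071]
top rod 227 s [-0.0888 -0.0201] t [-0.011  0.011] z [0.0894 0.1064]
top blue [0.6205 0.0135 0.0554] 297
```

View pics/fc.png

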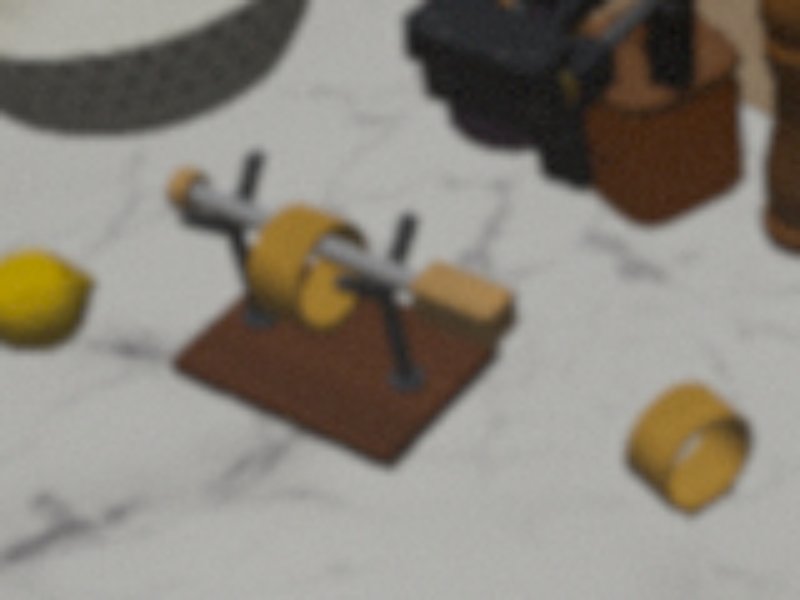

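The crop shows the bar resting in both forks, the ring hanging mid-span at (310,265), and the handle and knob outside. The blue ring is where it was. I'll hold a moment so everything settles, then hand in.

step_arm --motion '[{"dx":0,"dy":0,"dz":0,"wx":0,"wy":0,"wz":0,"claw":70},{"dx":0,"dy":0,"dz":0,"wx":0,"wy":0,"wz":0,"claw":70},{"dx":0,"dy":0,"dz":0,"wx":0,"wy":0,"wz":0,"claw":70},{"dx":0,"dy":0,"dz":0,"wx":0,"wy":0,"wz":0,"claw":70},{"dx":0,"dy":0,"dz":0,"wx":0,"wy":0,"wz":0,"claw":70},{"dx":0,"dy":0,"dz":0,"wx":0,"wy":0,"wz":0,"claw":70},{"dx":0,"dy":0,"dz":0,"wx":0,"wy":0,"wz":0,"claw":70},{"dx":0,"dy":0,"dz":0,"wx":0,"wy":0,"wz":0,"claw":70}]'

```text
clock: 21.95
tool_pos: [0.5548, 0.1454, 0.2061]
eef_rot: [0.643, 0.765, -0.001, -0.0]
contact_force: [0.1, 0.5, 0.1]
opening: 0.794
finger_force: 0.0
```

```bash
python3 -c "
from plant import workorder
print(workorder.finish_job())"
```

```text
the job is handed in; nothing more can be done
None
```

I handed the job in at about 22 s: the last pictures show the bar resting in both forks with the brass ring hanging between them, handle and knob outside, the gripper clear and the blue ring where it stood; no verdict came back.

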